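# Unnest and shelve beakers from behind the bottles

### The arm

A 6-joint arm with a two-finger parallel gripper is mounted at the origin on the work surface. World frame = base frame: x ahead of the robot, y to its left, z up, the work surface at z = 0. Lengths are in m, angles in rad, forces in N, time in s.
With the tool pointing down it reaches from about 0.375 to 0.925 m from the base axis. Payload 5.7 kg.
Tool frame: the origin (TCP) lies midway between the tips of the shut fingers; the grasp point (between the pads) lies 19 mm behind it; z points along the fingers, y is the line along which they close (so a half turn about z gives the same grasp; the last joint's range is limited). The gripper opens to 88 mm and grips with 3 to 60 N. Pads are 20 mm wide; open, the fingers measure 115 mm over their backs; the gripper's body (75 mm by 178 mm) begins 61 mm behind the grasp point.
Start: joints at [1.073, 0.359, 1.51, -0, 1.272, -0.115], TCP at [0.224, 0.557, 0.223] pointing down, gripper open.
Joint ranges: [-2.97, 2.97], [-1.01, 2.36], [0.21, 2.38], [-0.96, 4.11], [0.2, 2.71], [-2.98, 2.98]. Speed limits (rad/s): [2.39, 2.39, 3.14, 3.14, 3.14, 3.14].

### API

Orientations are given as a unit quaternion [x, y, z, w].
In Python, from bench import move_ptp, servo_line, goto_joints, move_gripper, sleep, inverse_kinematics, capture, PlanningError, close_job, spot_in, silhouettes, current_clock, current_joint_pos, current_qvel, current_joint_torque, current_position, current_orientation, current_force, current_torque, current_finger_gap, current_grip_force gives the robot as it stands. Calls block until the motion is done:
- move_ptp(position, orientation): joint-space move of the TCP to a pose.
- servo_line(position, orientation=None, rate=0.15, contact_N=None): straight line of the TCP; orientation=None keeps the orientation; rate is the mean speed in m/s. With contact_N (N) it stops when the force on the tool has changed by that much, and returns True; else False.
- goto_joints(angles): joint-space move.
- move_gripper(opening): finger opening in m; the grip force is fixed at half the most; returns when the fingers have stopped.
- sleep(seconds).
- inverse_kinematics(position, orientation): joint angles nearest the present ones, or None.
- capture(name): name is "side" or "top"; returns a dict with "image" (384x512x3 uint8, blue, green, red), "range_z" (384x512 float32, m along the optical axis (not along the pixel's ray), 0 where there is no reading), "intrinsics" (3x3 intrinsics, pixels), "k1" (the pictures are not rectified: a ray, as slopes to the right and down, at radius r is drawn at 1 + k1 r^2 times it, then the intrinsics apply), "R" (3x3) and "t" (3): a world point X has camera coordinates R X + t. Camera axes: x right, y down, z forward; pixel columns grow to the right and rows downward; lengths in m; the calibration is good to about 2 mm. A picture is of the moment at which its call begins.
A pose or a line that the arm cannot do raises PlanningError and nothing moves.
- close_job(): hands the job in; it is judged then, once.
Trained networks look in the newest picture that a camera, given by its name, has taken for a name from the list of things; names that differ only in an ending like _2 or _b are one class to them, and where a whole thing is asked for, a point or a joint stands for the part that bears it (a point fixed in the world has none). Each returns a list of dicts, best first, with "conf" (0 to 1); they miss things now and then, are a little off and sometimes report something else, mostly with a low value. They report only what shows in the picture. A call takes as long as a camera call. They do not tell look-alikes from the thing itself.
- spot_in(camera, query): "xy" ([column, row] in pixels, amid what is visible of it).
- silhouettes(camera, query): "region" (384x512 bool, what is visible of it) and "xy" ([column, row] in pixels, amid what is visible of it).
Readings, each from a call of its own:
- current_clock(): time.
- current_joint_pos(): joint angles.
- current_qvel(): joint speeds.
- current_joint_torque(): joint torques, N m.
- current_position(): TCP position.
- current_orientation(): TCP orientation.
- current_force(): force on the tool from outside, world axes, zero at the start.
- current_torque(): the same for the moment, N m.
- current_finger_gap(): finger opening in m.
- current_grip_force(): force on a finger pad.
Only numpy, scipy, OpenCV 4.12 (cv2) and the standard library are available. Lean on these libraries where they do the work, as an engineer would, in place of code of your own. Each camera call takes 0.05 s, during which the arm holds its last target. There are 200 camera calls.

### The job

A small blue beaker has been left nested in a large white one in the spill tray, hemmed in by the amber and the white bottle: first stand both bottles on the green mat, out of the way. With them there, take the beakers apart and stand each upright, centred in the empty ring of the board that holds its own size. Then put each bottle gently back in the tray where it stood, leaving the jar and the beakers already on the boards where they are.

Things in the scene. Friction and masses are not known exactly. Their poses are not given: they have to be found in the camera images.
- bottle_amber: Amber bottle, black cap, loose, 0.2-0.4 kg, in the grey spill tray (fixed, 210 x 230 mm, floor 4 mm above the bench, rim 14 mm) in front and to one side of the nested beakers. Body 62 mm in diameter up to 92 mm, shoulder to 112 mm, cap 34 mm in diameter from 119 to 145 mm (top): grip it by the cap. Put it back on the spot where it stands at the start. Origin: centre of its underside, z up.
- bottle_white: White plastic bottle, red cap, same shape and sizes as the amber one; stands in the tray on the other side of the beakers, about 140 mm from the amber one (which is left and which right varies). Put it back on the spot where it stands at the start. Origin: centre of its underside, z up.
- beaker_large: Large squat white beaker, open top, loose, 60 g: 66 mm outside diameter at the rim, 60 at the foot, 62 mm high, wall 2.5, inner floor 3 mm up. Stands in the tray with the small beaker in it, 10 mm from each bottle and 17 mm from the jar behind: room for fingers only once the bottles are gone, and then along the line that joined the bottles. Origin: centre of its underside, z up.
- beaker_small: Small tall blue beaker, open top, loose, 50 g: 48 mm outside diameter at the rim, 43 at the foot, 95 mm high. At the start it stands loosely on the inner floor of the large beaker; its upper 36 mm stand out above the large one's rim and can be gripped there. Origin: centre of its underside, z up.
- row_large: Board for large beakers: flat, dark grey, 210 x 90 mm, 4 mm thick, fixed on the bench, with two white rings (70 mm inside) 110 mm apart. Origin: centre of the empty ring, at the board's underside (bench level; the beaker will stand 4 mm higher). The occupied ring is at +110 mm along its x axis, which points away from the robot, turned by up to 0.12 rad.
- row_small: Board for small beakers: flat, dark grey, 210 x 75 mm, 4 mm thick, fixed on the bench, with two blue rings (52 mm inside) 110 mm apart. Origin: centre of the empty ring, at the board's underside (bench level; the beaker will stand 4 mm higher). The occupied ring is at +110 mm along its x axis, which points away from the robot, turned by up to 0.12 rad.
- mat: Green mat, 220 mm along its x axis (pointing away from the robot, turned up to 0.12 rad) by 110 mm, 3 mm thick, fixed on the bench: the side area, with room for the two bottles one behind the other (55 mm either side of its centre). Origin: centre of its underside (bench level). Mat and boards change places: two lie side by side left of the tray, 125-155 mm apart, one right of it.
- stock_large: Large white beaker, same as beaker_large, already standing in the occupied ring of the large board. Leave it where it is. Origin: centre of its underside.
- stock_small: Small blue beaker, same as beaker_small, already standing in the occupied ring of the small board. Leave it where it is. Origin: centre of its underside.
- jar: Clear sample jar with green lid, 56 mm in diameter, 90 mm high, standing in the tray directly behind the nested beakers, its centre 78 mm from theirs. Leave it where it is. Origin: centre of its underside.
Not all that is in view belongs to the job. There is more than one size of the mat; the one meant has the size given above.

How it is judged:
By the outcome, as a careful person would: the job done as asked, in the order asked, and still so for the second after the job is handed in, with the robot touching nothing.
It also fails if it takes over 134 s, if anything falls off the work surface, if the arm or the gripper's body presses on something with over 40 N, if the wrist force passes 120 N, or if a joint passes its speed limit or range.

## Working session

There is one attempt and no reset: what is moved stays moved. The work goes in short steps, each a Python script; the robot and the scene stay as the last script left them, time stands still between calls to the robot, and variables do not carry over. Pictures are saved under pics/ and viewed, at most 14 in all, crops included, and the job is handed in when it is done.

```bash
ls; mkdir -p pics
python3 - <<'E'
from bench import *
import cv2,numpy as np
for n in("side","top"):
    c=capture(n); cv2.imwrite(f"pics/{n}0.png",c["image"])
    print(n,c["intrinsics"].tolist(),c["k1"],np.round(c["R"],3).tolist(),np.round(c["t"],3).tolist(),"cam",np.round(-c["R"].T@c["t"],3), (c["range_z"]>0).mean())
print(current_clock(),current_position(),current_orientation(),current_finger_gap())
E
```

```text
pics
side [[459.1189867028472, 0.0, 253.68609327668142], [0.0, 459.1189867028472, 189.86240129824597], [0.0, 0.0, 1.0]] -0.13572875448324453 [[0.927, -0.375, 0.009], [-0.245, -0.624, -0.742], [0.284, 0.686, -0.67]] [-0.467, 0.159, 0.974] cam [ 0.195 -0.744  0.775] 0.9960072835286459
top [[436.4695962067216, 0.0, 250.29580923927523], [0.0, 436.4695962067216, 191.1603193183436], [0.0, 0.0, 1.0]] -0.09215399478881621 [[-0.024, -1.0, -0.009], [-0.984, 0.025, -0.174], [0.174, 0.004, -0.985]] [0.027, 0.47, 0.933] cam [0.302 0.012 1.   ] 0.9961802164713541
0.1 [0.22380809 0.55601821 0.22190762] [ 1.90224423e-01  9.81740278e-01 -7.96164619e-04 -2.47053110e-04] 0.08770878359389028
```

View pics/top0.png

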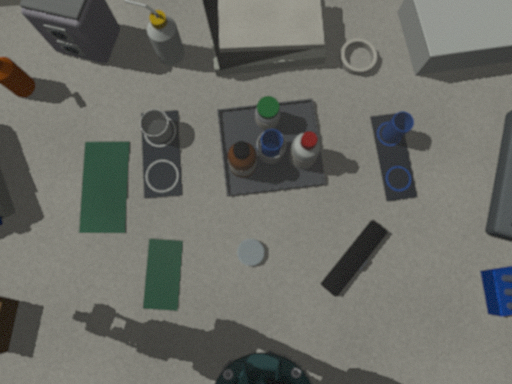

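View pics/side0.png

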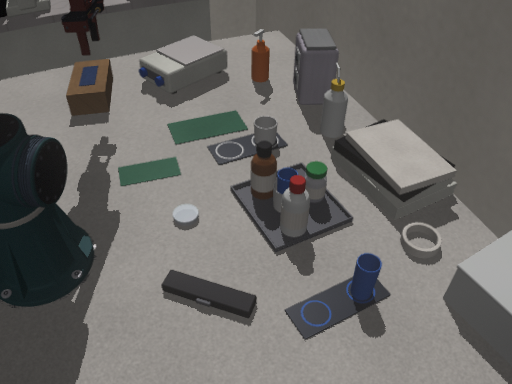

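The top picture shows the amber bottle (243,155), white bottle (306,150), nested beakers (271,147) and jar (267,110). The large board's empty ring is at (162,176) and the small board's at (398,178). The right mat is the larger green one at (105,187); the one at (163,274) is too small. The side picture agrees with this.

```bash
cat > h.py <<'E'
from bench import *
import cv2,numpy as np
from scipy.optimize import least_squares
def rays(c,px):
    u=cv2.undistortPoints(np.asarray(px,float).reshape(-1,1,2),c["intrinsics"],np.array([c["k1"],0,0,0.]),
      None,None).reshape(-1,2)
    return np.c_[u,np.ones(len(u))]
def cloud(c):
    v,u=np.mgrid[:384,:512]
    P=rays(c,np.c_[u.ravel(),v.ravel()])*c["range_z"].reshape(-1,1)
    return ((P-c["t"])@c["R"]).reshape(384,512,3)
def onplane(c,px,z):
    d=rays(c,px)@c["R"]; o=-c["R"].T@c["t"]
    return o+d*((z-o[2])/d[:,2:])
def circ(P,r=None):
    P=np.asarray(P)[:,:2]; m=P.mean(0)
    if r is None: f=lambda q:np.hypot(*(P-q[:2]).T)-q[2]; q0=[*m,.03]
    else: f=lambda q:np.hypot(*(P-q[:2]).T)-r; q0=m
    return least_squares(f,q0,loss="soft_l1",f_scale=.002).x
def px_of(c,X):
    return cv2.projectPoints(np.asarray(X,float).reshape(-1,1,3),cv2.Rodrigues(c["R"])[0],c["t"],c["intrinsics"],np.array([c["k1"],0,0,0.]))[0].reshape(-1,2)
E
cat > m1.py <<'E'
from h import *
for n in("top","side"):
    c=capture(n); W=cloud(c); print("==",n)
    for q in["bottle_amber","bottle_white","beaker_small","beaker_large","jar","mat","row_large","row_small"]:
        for s in silhouettes(n,q)[:3]:
            m=s["region"]&(c["range_z"]>0)
            m2=cv2.erode(m.astype(np.uint8),np.ones((2,2)))>0
            P=W[m2]
            if len(P)<10: continue
            zt=np.percentile(P[:,2],97); T=P[P[:,2]>zt-.008]
            print(q,round(s["conf"],2),np.round(s["xy"]),m.sum(),"ztop",round(zt,4),"topmid",np.round((T.min(0)+T.max(0))/2,4)[:2],"mean",np.round(T.mean(0),4)[:2],"ext",np.round(np.ptp(T,0),3)[:2])
            if q in("mat","row_large","row_small"):
                v,u=np.nonzero(m); Q=onplane(c,np.c_[u,v],.004)[:,:2].astype(np.float32)
                print("   rect",[np.round(x,4) for x in cv2.minAreaRect(Q)],"zmed",np.median(P[:,2]))
E
python3 m1.py
```

```text
== top
bottle_amber 0.92 [242. 156.] 841 ztop 0.1501 topmid [0.5383 0.0319] mean [0.5375 0.0317] ext [0.03  0.033]
bottle_white 0.92 [305. 149.] 884 ztop 0.1502 topmid [ 0.5547 -0.107 ] mean [ 0.5542 -0.1068] ext [0.029 0.032]
beaker_small 0.61 [270. 144.] 478 ztop 0.1027 topmid [ 0.5699 -0.0337] mean [ 0.5619 -0.0361] ext [0.045 0.043]
beaker_large 0.74 [270. 156.] 285 ztop 0.0675 topmid [ 0.5602 -0.0349] mean [ 0.5561 -0.0399] ext [0.042 0.062]
beaker_large 0.2 [165. 166.] 2489 ztop 0.0075 topmid [0.5741 0.2235] mean [0.5491 0.2203] ext [0.21  0.094]
jar 0.94 [266. 113.] 674 ztop 0.0964 topmid [ 0.6336 -0.029 ] mean [ 0.647 -0.029] ext [0.076 0.046]
mat 0.95 [105. 186.] 4143 ztop 0.0064 topmid [0.4992 0.3593] mean [0.4966 0.3584] ext [0.219 0.114]
   rect [array([0.4998, 0.3598]), array([0.1134, 0.2177]), np.float64(88.031)] zmed 0.0029336992748064026
mat 0.84 [165. 272.] 2436 ztop 0.0054 topmid [0.2919 0.2184] mean [0.2914 0.2183] ext [0.161 0.088]
   rect [array([0.2929, 0.2196]), array([0.0802, 0.1595]), np.float64(85.285)] zmed 0.0021130068297403183
row_large 0.96 [165. 165.] 2
[... 1096 characters left out ...]
([0.0774, 0.1578]), np.float64(85.1048)] zmed 0.003377955605856612
mat 0.75 [206. 128.] 1543 ztop 0.0063 topmid [0.498  0.3567] mean [0.4962 0.3528] ext [0.215 0.115]
   rect [array([0.4977, 0.3565]), array([0.1131, 0.2175]), np.float64(88.369)] zmed 0.003373677137168242
row_large 0.63 [237. 148.] 1149 ztop 0.0092 topmid [0.5731 0.2223] mean [0.5473 0.2193] ext [0.214 0.097]
   rect [array([0.5742, 0.2282]), array([0.2168, 0.0992]), np.float64(3.7991)] zmed 0.006086121298963724
row_small 0.98 [328. 307.] 2828 ztop 0.0077 topmid [ 0.554  -0.3299] mean [ 0.5336 -0.3331] ext [0.213 0.089]
   rect [array([ 0.5537, -0.3253]), array([0.213 , 0.0786]), np.float64(6.6028)] zmed 0.0049444692436044005
```

```bash
cat > m2.py <<'E'
from h import *
def ring(c,guess,r,kind,dbg=False):
    # ring pixels near guess radius on the board plane
    v,u=np.mgrid[:384,:512]; px=np.c_[u.ravel(),v.ravel()]
    P=onplane(c,px,.004); I=c["image"].reshape(-1,3).astype(float)
    s=I[:,0]-I[:,2] if kind=="blue" else I.mean(1)
    g=np.array(guess)
    for k in range(5):
        d=np.hypot(*(P[:,:2]-g).T); m=(abs(d-r-.0015)<(.013 if k<2 else .008))
        base=np.percentile(s[m],30); hi=np.percentile(s[m],97); w=np.clip((s-base)/(hi-base)-.35,0,1)*m
        i=w>0
        f=lambda q:(np.hypot(*(P[i,:2]-q[:2]).T)-q[2])*w[i]
        q=least_squares(f,[*g,r],loss="soft_l1",f_scale=.0015).x; g=q[:2]
    return np.round(q,4)
def top(c,guess,z,R,tol=.006):
    W=cloud(c); m=(abs(W[...,2]-z)<tol)&(np.hypot(W[...,0]-guess[0],W[...,1]-guess[1])<R)
    v,u=np.nonzero(m); P=onplane(c,np.c_[u,v],z)[:,:2].astype(np.float32)
    h=cv2.convexHull(P).reshape(-1,2)
    (x,y),r=cv2.minEnclosingCircle(P)
    return np.round([x,y,r,*circ(h),len(P), np.median(W[m][:,2])],4)
if __name__=="__main__":
  for n in("top","side"):
    c=capture(n); print(n)
    print("ringL",ring(c,(.515,.217),.035,"white"),"ringS",ring(c,(.50,-.332),.026,"blue"))
    print("amber",top(c,(.539,.030),.149,.03),"white",top(c,(.555,-.109),.149,.03))
    print("small",top(c,(.5705,-.034),.102,.034),"jar",top(c,(.648,-.03),.094,.04))
    print("stockL",top(c,(.625,.225),.066,.045),"stockS",top(c,(.609,-.322),.099,.035))
E
python3 m2.py
```

```text
top
ringL [0.5204 0.223  0.0369] ringS [ 0.4998 -0.3318  0.028 ]
amber [5.389e-01 3.150e-02 1.710e-02 5.389e-01 3.190e-02 1.650e-02 2.170e+02
 1.486e-01] white [ 5.561e-01 -1.067e-01  1.760e-02  5.559e-01 -1.077e-01  1.670e-02
  2.170e+02  1.484e-01]
small [ 5.709e-01 -3.270e-02  2.440e-02  5.710e-01 -3.310e-02  2.360e-02
  1.030e+02  1.015e-01] jar [ 6.493e-01 -2.740e-02  2.550e-02  6.492e-01 -2.790e-02  2.470e-02
  3.940e+02  9.380e-02]
stockL [6.295e-01 2.294e-01 3.390e-02 6.296e-01 2.294e-01 3.260e-02 1.380e+02
 6.500e-02] stockS [ 6.068e-01 -3.203e-01  2.450e-02  6.069e-01 -3.208e-01  2.320e-02
  1.080e+02  9.770e-02]
side
ringL [0.5204 0.2255 0.037 ] ringS [ 0.5001 -0.3309  0.028 ]
amber [5.395e-01 2.870e-02 2.140e-02 5.387e-01 2.930e-02 1.900e-02 1.340e+02
 1.500e-01] white [ 5.547e-01 -1.098e-01  2.030e-02  5.565e-01 -1.100e-01  1.780e-02
  1.610e+02  1.502e-01]
small [ 5.683e-01 -3.310e-02  2.790e-02  5.713e-01 -3.500e-02  2.570e-02
  1.090e+02  1.008e-01] jar [ 6.488e-01 -2.990e-02  2.940e-02  6.500e-01 -3.050e-02  2.710e-02
  2.670e+02  9.500e-02]
stockL [6.273e-01 2.259e-01 3.600e-02 6.276e-01 2.260e-01 3.460e-02 1.100e+02
 6.460e-02] stockS [ 6.066e-01 -3.249e-01  2.630e-02  6.061e-01 -3.236e-01  2.470e-02
  1.700e+02  9.800e-02]
```

```bash
cat > act.py <<'E'
from h import *
from scipy.spatial.transform import Rotation as Ro
def ori(a):   # tool down, finger line at world angle a
    y=np.array([np.cos(a),np.sin(a),0]); z=np.array([0,0,-1.])
    return Ro.from_matrix(np.c_[np.cross(y,z),y,z]).as_quat()
def pick(xy,z,a,up,opening,hover=.03):
    move_gripper(opening); o=ori(a)
    move_ptp([*xy,up],o)
    servo_line([*xy,z+hover],rate=.25)
    if servo_line([*xy,z],rate=.06,contact_N=8): print("CONTACT down",current_position(),current_force())
    move_gripper(0.0)
    print("gap",current_finger_gap(),"grip",current_grip_force(),"t",current_clock())
def lift(up,slow=.02):
    p=current_position()
    servo_line([p[0],p[1],p[2]+slow],rate=.06); servo_line([p[0],p[1],up],rate=.25)
    print("held",current_finger_gap(),current_grip_force(),current_force())
def place(xy,z,a,up,opening):
    o=ori(a); move_ptp([*xy,up],o)
    servo_line([*xy,z+.02],rate=.25)
    hit=servo_line([*xy,z-.001],rate=.03,contact_N=2.5)
    print("placed hit",hit,np.round(current_position(),4),"want z",z)
    move_gripper(opening)
    p=current_position(); servo_line([p[0],p[1],up],rate=.25)
    print("t",current_clock())
E
python3 - <<'E'
from act import *
for a in(np.pi/2+.0,-np.pi/2):
    print(a,[None if (q:=inverse_kinematics(p,ori(a))) is None else np.round(q,2) for p in([.539,.0305,.27],[.444,.36,.27],[.554,.356,.119],[.571,-.034,.03],[.52,.223,.25],[.5,-.332,.25])])
E
```

```text
1.5707963267948966 [array([-0.07,  0.23,  1.57, -0.  ,  1.34, -1.64]), array([ 0.56,  0.28,  1.51, -0.  ,  1.35, -1.01]), array([ 0.47,  0.54,  1.48, -0.  ,  1.12, -1.1 ]), array([-0.18,  0.56,  1.75, -0.  ,  0.83, -1.75]), array([ 0.28,  0.29,  1.55, -0.  ,  1.31, -1.29]), array([-0.7 ,  0.34,  1.47, -0.  ,  1.33, -2.27])]
-1.5707963267948966 [array([-0.07,  0.23,  1.57, -0.  ,  1.34,  1.5 ]), array([ 0.56,  0.28,  1.51, -0.  ,  1.35,  2.13]), array([ 0.47,  0.54,  1.48, -0.  ,  1.12,  2.04]), array([-0.18,  0.56,  1.75, -0.  ,  0.83,  1.39]), array([ 0.28,  0.29,  1.55, -0.  ,  1.31,  1.85]), array([-0.7 ,  0.34,  1.47, -0.  ,  1.33,  0.87])]
```

Run:
```python
from act import *
a=np.pi/2+.12
print(current_clock())
pick((.5388,.0305),.119,a,.22,.06)
p=current_position(); print("grasp",p); np.save("amber.npy",p)
lift(.27)
place((.5538,.3565),p[2]-.001,a,.27,.06)
cv2.imwrite("pics/t1.png",capture("top")["image"])
cv2.imwrite("pics/s1.png",capture("side")["image"])
```

```text
1.1
gap 0.03301409826554789 grip 30.00020371615392 t 5.5417
grasp [0.53892931 0.03069786 0.11919916]
held 0.03292337520144766 29.99928358127363 [-0.7284867  -0.60961138 -3.5124463 ]
placed hit True [0.5533 0.3567 0.1181] want z 0.11819916215231727
t 10.625
```

View pics/s1.png

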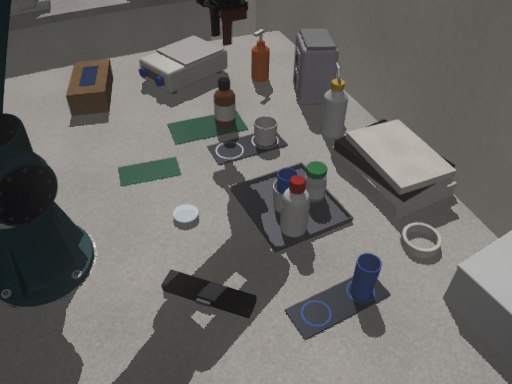

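The amber bottle now stands upright on the mat, at (225,105) in the side view. Next is the white bottle, and then I'll use both bottles' known poses to check the camera bias.

Run:
```python
from act import *
from m2 import top
a=np.pi/2+.12
pick((.556,-.109),.119,a,.22,.06)
p=current_position(); print("grasp",p); np.save("white.npy",p)
lift(.29)
place((.4438,.3602),p[2]-.001,a,.27,.06)
move_ptp([.5,.0,.35],ori(a)) if 0 else None
for n in("top","side"):
    c=capture(n)
    print(n,"amber",top(c,(.5533,.3567),.148,.03),"white",top(c,(.4438,.36),.148,.03),"small",top(c,(.5705,-.034),.102,.034))
    cv2.imwrite(f"pics/{n}2.png",c["image"])
```

```text
gap 0.032974016820247844 grip 30.000085160136223 t 14.2667
grasp [ 0.55612018 -0.10894197  0.11916081]
held 0.033816039892075746 29.99932376202196 [-0.26651821 -0.24997332 -4.15402895]
placed hit True [0.4434 0.3603 0.1181] want z 0.11816080810583551
t 19.95
top amber [5.550e-01 3.553e-01 1.780e-02 5.546e-01 3.563e-01 1.660e-02 2.030e+02
 1.476e-01] white [4.449e-01 3.602e-01 1.690e-02 4.445e-01 3.599e-01 1.590e-02 1.860e+02
 1.474e-01] small [ 5.703e-01 -3.280e-02  2.490e-02  5.707e-01 -3.320e-02  2.380e-02
  1.060e+02  1.010e-01]
side amber [5.526e-01 3.536e-01 2.180e-02 5.515e-01 3.534e-01 1.950e-02 7.600e+01
 1.490e-01] white [4.456e-01 3.561e-01 2.240e-02 4.436e-01 3.564e-01 1.880e-02 7.800e+01
 1.490e-01] small [ 5.704e-01 -3.550e-02  2.860e-02  5.716e-01 -3.590e-02  2.630e-02
  1.310e+02  1.012e-01]
```

View pics/top2.png

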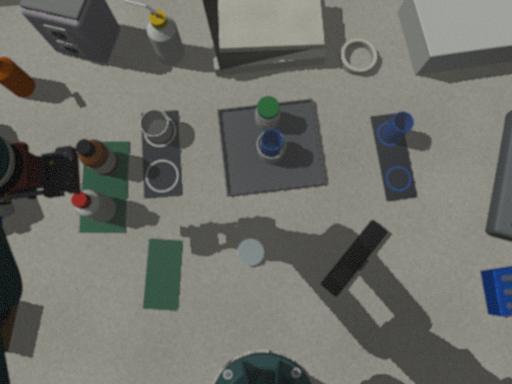

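Both bottles are on the mat, with the caps at (85,150) and (80,200), and the tray holds only the nested pair and the jar. Next I lift out the small beaker.

Run:
```python
from act import *
from m2 import top,ring
a=np.pi/2+.12
pick((.571,-.0335),.071,a,.22,.075)
print(current_position())
lift(.27)
place((.4999,-.3315),.068,np.pi/2+.1,.25,.075)
move_ptp([.45,-.45,.3],ori(np.pi/2))
for n in("top","side"):
    c=capture(n)
    print(n,"small",top(c,(.4999,-.3315),.099,.036),"ringS",ring(c,(.4999,-.3315),.026,"blue"),"large",top(c,(.571,-.0345),.066,.045))
    cv2.imwrite(f"pics/{n}3.png",c["image"])
```

```text
gap 0.04711887461789389 grip 30.000163670629263 t 23.8917
[ 0.57119058 -0.03347252  0.07120288]
held 0.04724067298082514 29.99982262495905 [-0.71898521 -0.13023032 -0.78839911]
placed hit True [ 0.4996 -0.3311  0.068 ] want z 0.068
t 29.3667Traceback (most recent call last):
  File "<stdin>", line 11, in <module>
  File "m2.py", line 17, in top
    v,u=np.nonzero(m); P=onplane(c,np.c_[u,v],z)[:,:2].astype(np.float32)
                         ~~~~~~~^^^^^^^^^^^^^^^^
  File "h.py", line 13, in onplane
    d=rays(c,px)@c["R"]; o=-c["R"].T@c["t"]
      ~~~~^^^^^^
  File "h.py", line 5, in rays
    u=cv2.undistortPoints(np.asarray(px,float).reshape(-1,1,2),c["intrinsics"],np.array([c["k1"],0,0,0.]),
      ~~~~~~~~~~~~~~~~~~~^^^^^^^^^^^^^^^^^^^^^^^^^^^^^^^^^^^^^^^^^^^^^^^^^^^^^^^^^^^^^^^^^^^^^^^^^^^^^^^^^
      None,None).reshape(-1,2)
      ^^^^^^^^^^
cv2.error: OpenCV(4.12.0) /io/opencv/modules/calib3d/src/undistort.dispatch.cpp:347: error: (-215:Assertion failed) CV_IS_MAT(_src) && CV_IS_MAT(_dst) && (_src->rows == 1 || _src->cols == 1) && (_dst->rows == 1 || _dst->cols == 1) && _src->cols + _src->rows - 1 == _dst->rows + _dst->cols - 1 && (CV_MAT_TYPE(_src->type) == CV_32FC2 || CV_MAT_TYPE(_src->type) == CV_64FC2) && (CV_MAT_TYPE(_dst->type) == CV_32FC2 || CV_MAT_TYPE(_dst->type) == CV_64FC2) in function 'cvUndistortPointsInternal'
```

Either the arm is in the way or the beaker moved, so I'll take a picture. I'll move the arm back over the tray first for a clear view.

Run:
```python
from act import *
move_ptp([.4,.15,.35],ori(np.pi/2))
for n in("top","side"):
    c=capture(n); cv2.imwrite(f"pics/{n}3.png",c["image"])
```

```text
(no output)
```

View pics/top3.png

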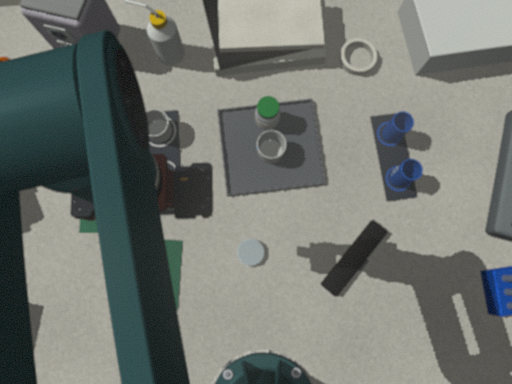

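View pics/side3.png

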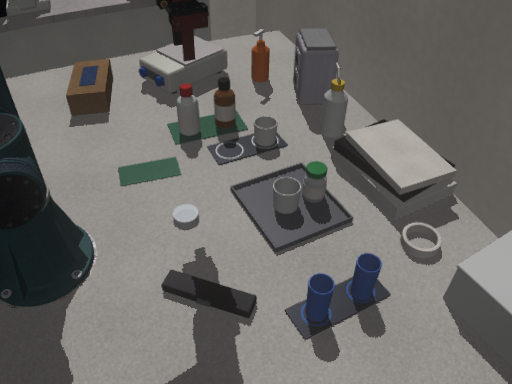

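The small beaker stands upright in its ring, with its rim at (410,170) in the top view. The large one is alone in the tray at (271,147). Now I measure both.

Run:
```python
from act import *
from m2 import top,ring
for n in("top","side"):
    c=capture(n)
    print(n,"small",top(c,(.4999,-.3315),.099,.036),"ringS",ring(c,(.4999,-.3315),.026,"blue"),"\n stockS",top(c,(.607,-.322),.099,.036),"large",top(c,(.571,-.0345),.066,.045))
```

```text
top small [ 4.997e-01 -3.284e-01  2.510e-02  4.995e-01 -3.294e-01  2.400e-02
  1.130e+02  9.780e-02] ringS [ 0.4992 -0.3307  0.0271] 
 stockS [ 6.068e-01 -3.203e-01  2.450e-02  6.068e-01 -3.206e-01  2.330e-02
  1.080e+02  9.760e-02] large [ 5.711e-01 -3.370e-02  3.320e-02  5.715e-01 -3.380e-02  3.260e-02
  1.330e+02  6.520e-02]
side small [ 4.997e-01 -3.329e-01  2.530e-02  4.997e-01 -3.328e-01  2.400e-02
  1.770e+02  9.830e-02] ringS [ 0.5001 -0.3311  0.0279] 
 stockS [ 6.066e-01 -3.249e-01  2.630e-02  6.061e-01 -3.238e-01  2.480e-02
  1.760e+02  9.800e-02] large [ 5.714e-01 -3.630e-02  3.690e-02  5.713e-01 -3.510e-02  3.440e-02
  1.800e+02  6.490e-02]
```

Run:
```python
from act import *
from m2 import top,ring
a=np.pi/2+.12
pick((.5712,-.0342),.031,a,.2,.087,hover=.05)
z=current_position()[2]; print(current_position())
lift(.2)
place((.5204,.2237),z,np.pi/2+.06,.2,.087)
move_ptp([.6,-.1,.35],ori(np.pi/2)) 
for n in("top","side"):
    c=capture(n)
    cv2.imwrite(f"pics/{n}4.png",c["image"])
    u,v=px_of(c,[.56,.23,.03])[0].astype(int)
    cv2.imwrite(f"pics/{n}4c.png",cv2.resize(c["image"][max(v-55,0):v+55,u-70:u+70],None,fx=5,fy=5,interpolation=cv2.INTER_CUBIC))
    try: print(n,"large",top(c,(.5204,.2237),.066,.045),"stockL",top(c,(.628,.228),.066,.045),"ring",ring(c,(.5204,.223),.035,"white"))
    except Exception as e: print(n,"err")
```

```text
gap 0.06558802449025107 grip 30.00030983486795 t 36.025
[ 0.57141537 -0.03420989  0.03133691]
held 0.06523653856344719 29.999994780955603 [-0.67852324 -0.12800073 -1.30400383]
placed hit True [0.52   0.2235 0.0312] want z 0.03133691141962104
t 41.05
top large [5.207e-01 2.237e-01 3.360e-02 5.203e-01 2.241e-01 3.280e-02 1.440e+02
 6.520e-02] stockL [6.299e-01 2.294e-01 3.350e-02 6.298e-01 2.295e-01 3.240e-02 1.410e+02
 6.490e-02] ring [0.5233 0.2285 0.0375]
side large [5.197e-01 2.197e-01 3.630e-02 5.181e-01 2.205e-01 3.390e-02 1.200e+02
 6.460e-02] stockL [6.279e-01 2.238e-01 3.800e-02 6.282e-01 2.247e-01 3.540e-02 1.170e+02
 6.420e-02] ring [0.5204 0.2253 0.0369]
```

View pics/top4c.png

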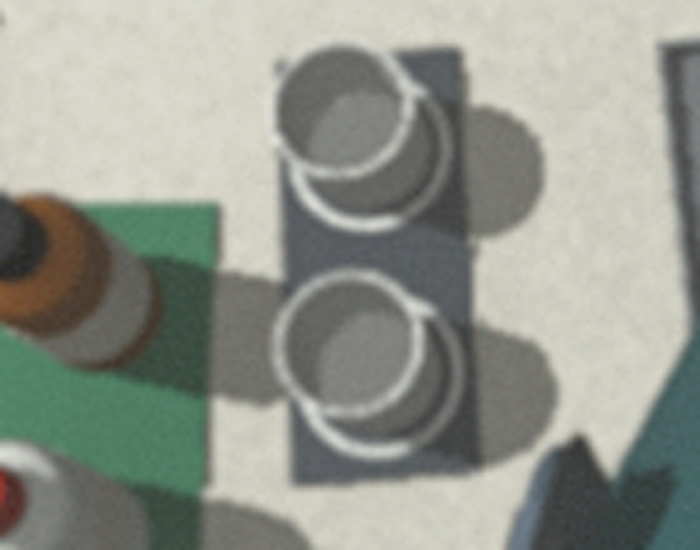

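View pics/side4c.png

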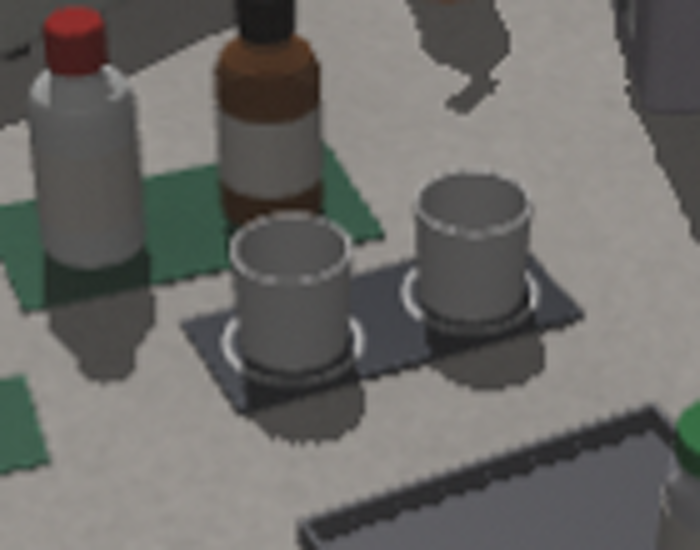

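Both beakers stand upright and centred: in the side crop the ring shows evenly either side of the foot (225–363, foot centre about 295). Now the bottles go back, white first.

Run:
```python
from act import *
from m2 import top
a=np.pi/2+.12
for n,xy in(("white",(.4434,.3603)),("amber",(.5533,.3567))):
    g=np.load(n+".npy")
    pick(xy,.1181,a,.24,.06); z=current_position()[2]
    lift(.28)
    place((g[0]+.0003,g[1]+.0009),z+.001,a,.27,.06)
move_ptp([.3,.45,.35],ori(np.pi/2))
for n in("top","side"):
    c=capture(n); cv2.imwrite(f"pics/{n}5.png",c["image"])
    print(n,"amber",top(c,(.539,.030),.149,.03),"white",top(c,(.556,-.109),.149,.03))
    u,v=px_of(c,[.55,-.33,.03])[0].astype(int)
    if n=="side": cv2.imwrite(f"pics/{n}5c.png",cv2.resize(c["image"][v-55:v+55,u-70:u+70],None,fx=5,fy=5,interpolation=cv2.INTER_CUBIC))
print(current_clock())
```

```text
gap 0.03354940291262852 grip 30.000155239831656 t 46.6417
held 0.03311269149744831 29.999331473372877 [-0.38419208 -1.24434019 -3.96142806]
placed hit True [ 0.556  -0.1077  0.1192] want z 0.11930477035480602
t 52.2917
gap 0.03319680650699098 grip 30.00003431166988 t 55.9167
held 0.03323430529944354 29.99930362624582 [ 0.59344472  0.42892821 -4.68713782]
placed hit True [0.5387 0.0318 0.1192] want z 0.11933582220760541
t 61.05
top amber [5.386e-01 3.150e-02 1.710e-02 5.389e-01 3.190e-02 1.650e-02 2.170e+02
 1.486e-01] white [ 5.560e-01 -1.068e-01  1.740e-02  5.558e-01 -1.070e-01  1.670e-02
  2.120e+02  1.489e-01]
side amber [5.398e-01 2.830e-02 2.180e-02 5.381e-01 2.860e-02 1.900e-02 1.310e+02
 1.501e-01] white [ 5.542e-01 -1.091e-01  2.020e-02  5.563e-01 -1.098e-01  1.760e-02
  1.600e+02  1.501e-01]
62.925
```

View pics/side5.png

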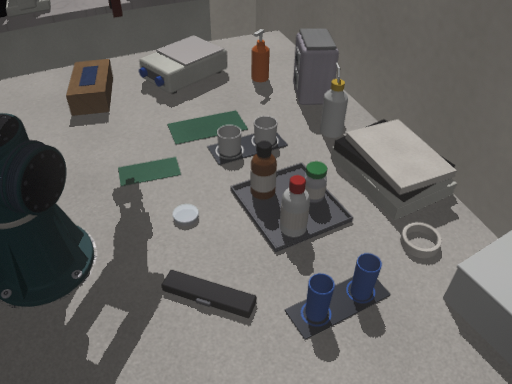

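View pics/side5c.png

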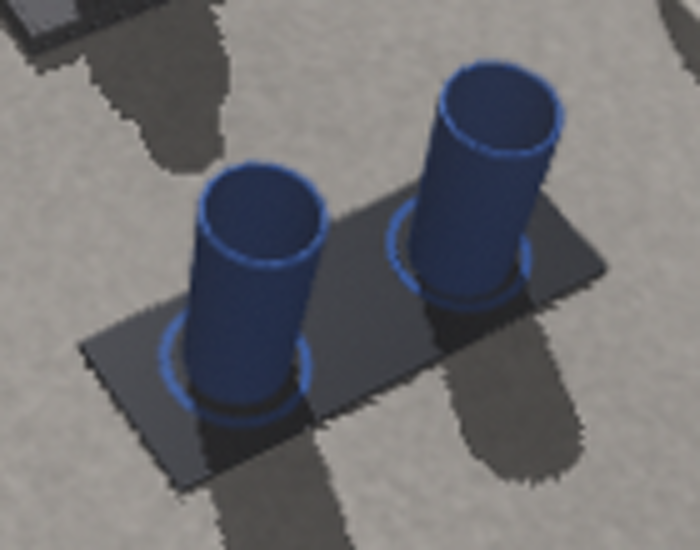

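All bottles and beakers stand upright where they should. The bottles are within about 1 mm of their starting readings, and both small beakers sit alike in their rings. I'm handing in.

```bash
python3 -c "from bench import *; print(close_job())"
```

```text
the job is handed in; nothing more can be done
None
```

The job is handed in at about 63 s of the 134 s allowed: both beakers are upright and centred in their rings to within about 1–2 mm, and both bottles are back within about 1 mm of where they stood in the tray.

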